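Seat the keyed cover on a candle mould

ROBOT

A 6-joint arm with a two-finger parallel gripper is mounted at the origin on the work surface. World frame = base frame: x ahead of the robot, y to its left, z up, the work surface at z = 0. Lengths are in mm, angles in degrees, forces in N, time in s.
With the tool pointing down it reaches from about 350 to 850 mm from the base axis. Payload 8.1 kg.
Tool frame: the origin (TCP) lies midway between the tips of the shut fingers; the grasp point (between the pads) lies 19 mm behind it; z points along the fingers, y is the line along which they close (so a half turn about z gives the same grasp; the last joint's range is limited). The gripper opens to 85 mm and grips with 20 to 120 N. Pads are 22 mm wide; open, the fingers measure 114 mm over their backs; the gripper's body (76 mm by 85 mm) begins 54 mm behind the grasp point. The pads swing forward as they close: fully open they stand 13 mm farther back than shut.
Start: joints at [-74.336, 7.471, 85.268, -0, 87.261, -4.893], TCP at [210.711, -561.788, 196.592] pointing down, gripper open.
Joint ranges: [-169.43, 169.43], [-51.17, 129.36], [1.28, 143.12], [-76.62, 256.62], [0, 156.53], [-152.29, 152.29]. Speed limits (degrees/s): [136.94, 136.94, 159.86, 180, 180, 180].

INTERFACE

Orientations are given as [roll, pitch, yaw] about the fixed x, y, z axes, in that order (R = Rz(yaw) Ry(pitch) Rx(roll)).
In Python, from bench import sense, snapshot, order, finder gives the robot as it stands.
- The arm moves only by the tool send_rows, never from a script. Its argument "steps" is a list of rows, each a list of 2 entries, a list of its own where there are three numbers: the shift along the world's x, y, z in units of 30 mm (1.0 is 30 mm), then the turn, a rotation vector about the world's x, y, z in rad. In form: [[[dx, dy, dz], [wx, wy, wz]], ...]. A call has 1 to 10 rows; each row is the pose to reach, as a shift and turn from the pose commanded when the call began; what a row does not reach only later rows make up. A row lasts 1/8 s, in which the tool goes at most 62.5 mm and 10.7 degrees, less where a joint would pass 70% of its speed; a pose out of reach is approached as far as the arm can. A call with a gripper value outside its range is refused whole. "fingers" is the closure, from 0 (fully open) to 1 (shut), set as the call begins (left out, the last holds). The fingers move at their own pace and stop on an object; "squeeze" is the grip in N (left out, the last holds). Time passes only in rows, so rows that repeat a pose let the fingers close. It gives the time, the measured TCP pose, the force, the opening and the grip force at its end, in the units of the state.
- sense(): the state, without advancing time (a new reading comes with each control period).
- snapshot(name): name is "side" or "top" or "wrist"; returns a dict with "img" (420x560x3 uint8, red, green, blue), "K" (3x3 intrinsics, pixels), "k1" (the pictures are not rectified: a ray, as slopes to the right and down, at radius r is drawn at 1 + k1 r^2 times it, then the intrinsics apply), "pose" (4x4, takes a point from camera to world coordinates). Camera axes: x right, y up, looking along -z (the intrinsics and any distortion apply to the point x, -y, -z); pixel columns grow to the right and rows downward; lengths in mm; the calibration is good to about 2 mm. A picture is of the moment at which its call begins. There is no depth.
- order.hand_in(): hands the job in; it is judged then, once.
Trained networks look in the newest picture that a camera, given by its name, has taken for a name from the list of things; names that differ only in an ending like _2 or _b are one class to them, and where a whole thing is asked for, a point or a joint stands for the part that bears it (a point fixed in the world has none). Each returns a list of dicts, best first, with "confidence" (0 to 1); they miss things now and then, are a little off and sometimes report something else, mostly with a low value. They report only what shows in the picture. A call takes as long as a camera call.
- finder.find_in(label, camera): "box" ([left, top, width, height] as shares, 0 to 1, of the picture: columns of its width, rows of its height, round what is visible of it).
- finder.trace(label, camera): "mask" (420x560 bool, what is visible of it) and "box" ([left, top, width, height] as shares, 0 to 1, of the picture: columns of its width, rows of its height, round what is visible of it).
- finder.pinpoint(label, camera): "at" ([column, row] as shares, 0 to 1, of the picture: columns of its width, rows of its height: a listed point, or the origin of a listed thing).
The state is a dict: "time": time; "joint_pos": joint angles; "qd": joint speeds; "joint_efforts": joint torques, N m; "tool_pos": TCP position; "tcp_rot": TCP orientation; "ft_force": force on the tool from outside, world axes, zero at the start; "wrist_torque": the same for the moment, N m; "finger_gap": finger opening in mm; "grip_force": force on a finger pad.
Only numpy, scipy, OpenCV 4.12 (cv2) and the standard library are available. Lean on these libraries where they do the work, as an engineer would, in place of code of your own. Each camera call takes 0.05 s, during which the arm holds its last target. There are 200 camera calls.

TASK

Close the candle mould: with a fingertip push the blue fin round until the notch in the yellow cover's edge stands over the brass pin on the mould's red ear, then press the cover down in its middle until it is fully home on the rim, and draw the hand clear. Only push and press: do not grip the fin or lift the cover, and leave the scent bottles, the cup and the tin where they stand.

Things in the scene. Friction and masses are not known exactly. Their poses are not given: they have to be found in the camera images.
- mould: Fixed aluminium candle mould, 104 mm across and 90 mm tall to its rim (rim 120 mm across, at 90 mm above the table), on a round cork trivet 160 mm across. Origin: centre of its underside, on the table. z up; its x axis points to the pin. A red ear, 18 mm wide, sticks out from the rim under the pin to 90 mm from the axis (30 mm beyond the cover's edge), at rim height, and shows from above where the pin is. The mould may face any way.
- pin (a point): Tip of the upright brass pin, 8 mm in diameter with a round top, which stands 8 mm above the rim, 54 mm from the mould's axis. Partly or wholly hidden from above by the cover until the notch comes over it.
- notch (a point): Middle of the open notch in the edge of the yellow cover, at the height of the cover's upper face, 54 mm from the axis. The notch is 14 mm wide, cut inward from the edge about 13 mm deep. A white line on the cover points from the middle to the notch; the fin stands on the opposite side. The yellow cover is a disc 120 mm across and 6 mm thick, carried by a rubber plug in the mould, so it turns and slides on the mould's axis only.
- cover_middle (a point): Centre of the top of the cover's raised middle boss (30 mm across, 4 mm higher than the cover's face): the place to press. At the start it is 109 mm above the table, when home 100 mm.
- fin_top (a point): Middle of the top edge of the blue fin that stands up from the cover, 41 mm from the axis, straight across from the notch. The fin is a radial wall 24 mm long (29 to 53 mm from the axis), 10 mm thick, and 24 mm tall above the cover's face, which is 105 mm above the table at the start. Frame: x points from the fin across the axis towards the notch, z up. Pushing it sideways with about 1.5 N turns the cover, which stays where it is left.
- fin_left: One half (5 mm thick) of the blue fin: the flank on the +y side of the fin's frame; origin at its foot. Both flanks pressed at once counts as gripping the fin.
- fin_right: The other half (5 mm thick) of the blue fin: the flank on the -y side of the fin's frame; origin at its foot.
- cover_turn (a joint): Turn of the cover about the upright axis, rad, growing anticlockwise seen from above: the angle from the pin's direction to the notch's. 0 or 2 pi means the notch is over the pin. Friction 0.05 N m; it turns freely either way, a full turn and more, while the cover is up, and starts anywhere from 0.9 to 5.4. The notch goes freely over the pin within about 0.05 rad, and the pin's round top draws it in from up to about 0.09 rad.
- cover_depth (a joint): How far the cover has been pressed down, m: 0 at the start, 0.009 when fully home, with its underside on the rim; negative when lifted. The plug's friction holds it where it is left: about 6 N moves it down at the start, more if fast (40 N per m/s). With the notch away from the pin it is stopped by the pin after 1 to 3 mm.
- scent_a: Loose amber glass scent bottle, 28 mm across, 72 mm tall, white cap. Origin: centre of its underside. Bystander.
- scent_b: Loose amber glass scent bottle, the same as the other. Bystander.
- black_cup: Loose open black plastic cup, 72 mm across, 55 mm tall. Origin: centre of its underside. Bystander.
- tin: Loose red tin, 68 mm across, 85 mm tall. Origin: centre of its underside. Bystander.

How it is judged (in metres and radians):
At the end, for the whole second after the job is handed in: The cover is pressed down at least 7.5 of its 9 mm with its notch round the pin (centres within 6 mm), at rest; the bottles, cup and tin stand upright within 20 mm of where they were (value of joint cover_depth above 0.0075 m and horizontal distance between notch and pin below 0.006 m and velocity of joint cover_turn between -0.05 and 0.05 rad/s and distance of each of scent_a, scent_b, black_cup, tin from where it was at the start of the episode below 0.02 m and angle between each of scent_a, scent_b, black_cup, tin's own z axis and vertical below 0.2 rad); the robot touches nothing.
It fails at once if the cover is lifted (more than 4 mm above where it started) (value of joint cover_depth below -0.004 m).
It fails at once if the fin is gripped (both flanks pressed at once) (contact force between the fingers and fin_left above 1 N and contact force between the fingers and fin_right above 1 N).
It fails at once if a bottle, the cup or the tin is moved more than 20 mm or tipped (distance of any of scent_a, scent_b, black_cup, tin from where it was at the start of the episode above 0.02 m or angle between any of scent_a, scent_b, black_cup, tin's own z axis and vertical above 0.3 rad).
It also fails if it takes over 64 s, if anything falls off the work surface, if the arm or the gripper's body presses on something with over 40 N, if the wrist force passes 120 N, or if a joint passes its speed limit or range.

## Working session

There is one attempt and no reset: what is moved stays moved. The work goes in short steps, Python scripts to look and compute and a tool call to move; the robot and the scene stay as the last step left them, time stands still between calls to the robot, and variables do not carry over. Pictures are saved under pics/ and viewed, at most 10 in all, crops included, and the job is handed in when it is done.

Besides the shell and the picture viewer there is one more tool, called after "Request:" as name([rows], argument=value, ...), one row to a line, values as JSON. send_rows: Moves the arm, as the interface text tells. Its arguments: {"type":"object","properties":{"steps":{"type":"array"},"fingers":{"type":"number"},"squeeze":{"type":"number"}},"required":["steps"]}

```bash
mkdir -p pics
cat > h.py <<'E'
import numpy as np, cv2
from bench import sense, snapshot, order, finder
def ray(s,uv):
    K=np.array(s["K"]);k1=s["k1"];P=np.array(s["pose"])
    d=cv2.undistortPoints(np.array([[uv]],float),K,np.array([k1,0,0,0.]))[0,0]
    return P[:3,3],P[:3,:3]@np.array([d[0],-d[1],-1.])
def onz(s,uv,z):
    o,d=ray(s,uv);return o+d*(z-o[2])/d[2]
def px(at):return np.array(at)*[560,420]
def save(s,n):cv2.imwrite("pics/"+n,np.array(s["img"])[:,:,::-1])
E
python3 - <<'E'
from h import *
for c in("top","side"):
    s=snapshot(c);save(s,c+"0.png")
    for l,z in(("cover_middle",109),("notch",105),("fin_top",129),("pin",98),("mould",0),("scent_a",0),("black_cup",0),("tin",0)):
        for r in finder.pinpoint(l,c)[:2]:
            p=px(r["at"]);print(c,l,round(r["confidence"],2),p.round(),onz(s,p,z).round(1))
E
```

```text
top cover_middle 0.71 [280. 209.] [569.5  26.9 109. ]
top cover_middle 0.42 [279. 217.] [551.7  28.9 109. ]
top notch 0.58 [277. 188.] [619.6  32.2 105. ]
top pin 0.68 [280. 219.] [548.1  26.9  98. ]
top pin 0.61 [259. 226.] [531.7  73.7  98. ]
top mould 0.96 [279. 218.] [558.3  30.1   0. ]
top scent_a 0.59 [170. 199.] [607.8 304.4   0. ]
top scent_a 0.53 [409. 265.] [ 443.  -294.8    0. ]
top tin 0.84 [170. 266.] [439.1 300.4   0. ]
side cover_middle 0.87 [252. 202.] [561.8  25.8 109. ]
side notch 0.91 [232. 198.] [609.3  35.8 105. ]
side fin_top 0.89 [265. 201.] [524.3  25.5 129. ]
side pin 0.72 [246. 222.] [541.6  72.3  98. ]
side pin 0.42 [215. 345.] [394.3 348.9  98. ]
side mould 0.76 [255. 238.] [562.8  23.4   0. ]
side mould 0.72 [155. 308.] [608.8 303.2   0. ]
side scent_a 0.59 [156. 307.] [607.7 298.7  -0. ]
side scent_a 0.47 [371. 182.] [ 435.9 -308.4    0. ]
side black_cup 0.62 [314. 168.] [ 592.9 -281.3    0. ]
side tin 0.79 [216. 347.] [443.9 303.5   0. ]
```

View pics/top0.png

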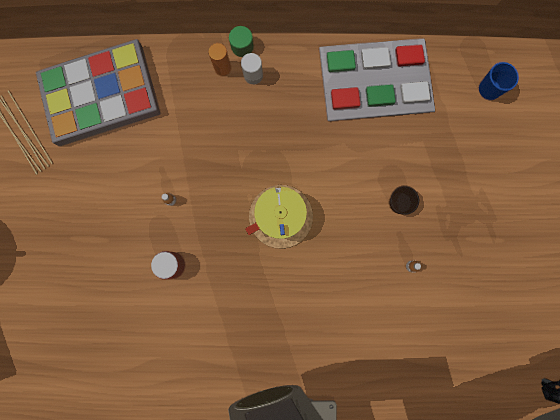

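View pics/side0.png

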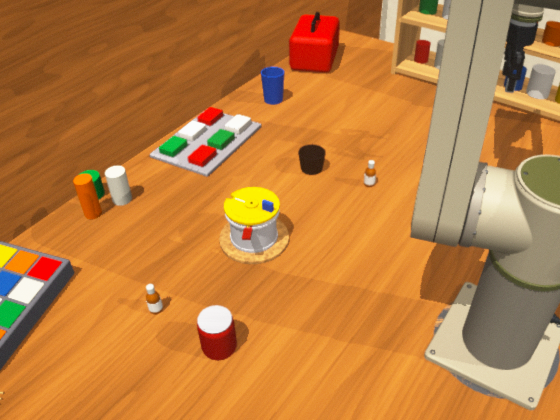

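Request:
send_rows([
  [[1, 1.8, 1], [0, 0, 0]],
  [[2, 3.6, 2], [0, 0, 0]],
  [[3, 5.4, 3], [0, 0, 0]],
  [[4, 7.2, 4], [0, 0, 0]],
  [[5, 9, 5], [0, 0, 0]],
  [[6, 10.8, 5], [0, 0, 0]],
  [[7, 12.6, 5], [0, 0, 0]],
  [[8, 14.4, 5], [0, 0, 0]],
  [[9, 16.2, 5], [0, 0, 0]],
  [[9, 18, 5], [0, 0, 0]],
], fingers=1)

```text
time: 2.15
tool_pos: [479.1, -34.6, 346.2]
tcp_rot: [-180.0, 0.0, 20.6]
ft_force: [0.1, 0.1, 0.2]
finger_gap: 0.1
grip_force: 0.0
```

Request:
send_rows([
  [[0, 1, 0], [0, 0, 0]],
  [[0, 1.6, 0], [0, 0, 0]],
  [[0, 1.6, 0], [0, 0, 0]],
  [[0, 1.6, 0], [0, 0, 0]],
  [[0, 1.6, 0], [0, 0, 0]],
])

```text
time: 2.78
tool_pos: [478.3, 10.6, 346.6]
tcp_rot: [180.0, 0.0, 20.5]
ft_force: [0.2, -0.5, 0.7]
finger_gap: -0.3
grip_force: 0.0
```

Run:
```python
from h import *
st=sense();print({k:np.round(st[k],2) for k in("time","tool_pos","tcp_rot","joint_pos","finger_gap")})
c="wrist";s=snapshot(c);save(s,"w1.png");print(np.array(s["pose"]).round(2))
for l,z in(("cover_middle",109),("notch",105),("fin_top",129),("pin",98)):
    for r in finder.pinpoint(l,c)[:2]:
        p=px(r["at"]);print(c,l,round(r["confidence"],2),p.round(),onz(s,p,z).round(1))
```

```text
{'time': np.float64(2.78), 'tool_pos': array([478.31,  10.62, 346.55]), 'tcp_rot': array([1.7999e+02, 1.0000e-02, 2.0480e+01]), 'joint_pos': array([-4.8600e+00, -1.2050e+01,  8.8790e+01, -1.0000e-02,  1.0326e+02,
        6.4650e+01]), 'finger_gap': np.float64(-0.26)}
[[ 3.5000e-01  8.9000e-01  2.8000e-01  5.5002e+02]
 [-9.4000e-01  3.3000e-01  1.1000e-01  3.8360e+01]
 [ 0.0000e+00 -3.0000e-01  9.5000e-01  5.2400e+02]
 [ 0.0000e+00  0.0000e+00  0.0000e+00  1.0000e+00]]
wrist cover_middle 0.83 [289. 111.] [562.6  29.5 109. ]
wrist notch 0.59 [300.  71.] [613.2  33.5 105. ]
wrist fin_top 0.61 [284. 142.] [523.9  21.5 129. ]
wrist pin 0.89 [250. 117.] [537.5  76.   98. ]
wrist pin 0.4 [453. 157.] [ 586.  -213.3   98. ]
```

View pics/w1.png

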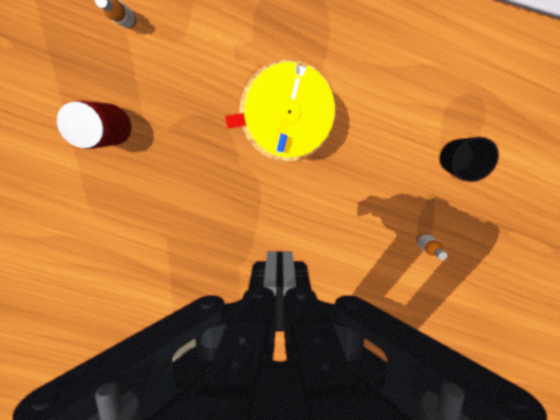

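```bash
cat >> h.py <<'E'
def blobs(s,zc=105,near=(562,28)):
    im=cv2.cvtColor(np.array(s["img"]),cv2.COLOR_RGB2HSV);H,S,V=im[...,0].astype(int),im[...,1],im[...,2]
    out={}
    def world(m,z):
        v,u=np.nonzero(m)
        if len(u)==0: return np.zeros((0,3))
        P=np.array([onz(s,(a,b),z) for a,b in zip(u,v)])
        return P
    y=(abs(H-30)<5)&(S>150)&(V>100)
    Y=world(y,zc);Y=Y[np.hypot(*(Y[:,:2]-near).T)<95]
    (c,r)=cv2.minEnclosingCircle(Y[:,:2].astype(np.float32));out["circ"]=(np.round(c,1),round(r,1))
    hull=cv2.convexHull(Y[:,:2].astype(np.float32));e=cv2.fitEllipse(hull);out["ell"]=np.round(e[0]+e[1],1)
    R=world(((H<6)|(H>174))&(S>150)&(V>80),87);R=R[np.hypot(*(R[:,:2]-near).T)<105]
    out["ear"]=R[:,:2].mean(0).round(1) if len(R) else None
    B=world((abs(H-112)<15)&(S>130)&(V>60),zc+24);B=B[np.hypot(*(B[:,:2]-near).T)<75]
    out["fin"]=B[:,:2].mean(0).round(1) if len(B) else None
    W=world((S<60)&(V>160),zc);W=W[np.hypot(*(W[:,:2]-near).T)<52]
    out["white"]=W[:,:2].mean(0).round(1) if len(W) else None
    c0=np.array(c)
    for k in("ear","fin","white"):
        if out[k] is not None: d=out[k]-c0;out[k+"_ang"]=round(float(np.degrees(np.arctan2(d[1],d[0]))),1)
    return out
E
python3 - <<'E'
from h import *
for c in("wrist","top","side"): print(c,blobs(snapshot(c)))
E
```

```text
wrist {'circ': (array([562.2,  28.8]), 61.0), 'ell': array([562.2,  28.7, 120.7, 121.4]), 'ear': array([524.8,  96. ]), 'fin': array([522.2,  24.6]), 'white': array([589.2,  31.5]), 'ear_ang': 119.1, 'fin_ang': -174.0, 'white_ang': 5.7}Traceback (most recent call last):
  File "<stdin>", line 2, in <module>
  File "h.py", line 22, in blobs
    hull=cv2.convexHull(Y[:,:2].astype(np.float32));e=cv2.fitEllipse(hull);out["ell"]=np.round(e[0]+e[1],1)
                                                      ~~~~~~~~~~~~~~^^^^^^
cv2.error: OpenCV(4.12.0) /io/opencv/modules/imgproc/src/shapedescr.cpp:356: error: (-215:Assertion failed) n >= 0 && (depth == CV_32F || depth == CV_32S) in function 'fitEllipseNoDirect'
```

Request:
send_rows([
  [[0, 0, 0], [0, 0, 0.18]],
  [[0, 0, 0], [0, 0, 0.36]],
  [[0, 0, 0], [0, 0, 0.54]],
  [[0, 0, 0], [0, 0, 0.72]],
  [[0, 0, 0], [0, 0, 0.9]],
  [[0, 0, 0], [0, 0, 1.08]],
  [[0, 0, 0], [0, 0, 1.26]],
  [[0, 0, 0], [0, 0, 1.32]],
  [[0, 0, 0], [0, 0, 1.32]],
  [[0, 0, 0], [0, 0, 1.32]],
])

```text
time: 4.38
tool_pos: [478.3, 11.5, 346.6]
tcp_rot: [-180.0, 0.0, 96.1]
ft_force: [-0.8, -0.6, -0.2]
finger_gap: -0.0
grip_force: 0.0
```

Request:
send_rows([
  [[0.7, 0.7, -1], [0, 0, 0]],
  [[1.33, 1.42, -2.5], [0, 0, 0]],
  [[1.33, 1.42, -4], [0, 0, 0]],
  [[1.33, 1.42, -5.5], [0, 0, 0]],
  [[1.33, 1.42, -6.5], [0, 0, 0]],
  [[1.33, 1.42, -6.5], [0, 0, 0]],
  [[1.33, 1.42, -6.5], [0, 0, 0]],
  [[1.33, 1.42, -6.5], [0, 0, 0]],
])

```text
time: 5.38
tool_pos: [519.6, 54.1, 153.8]
tcp_rot: [179.8, 0.0, 96.2]
ft_force: [0.2, 1.5, 0.7]
finger_gap: 0.5
grip_force: 0.0
```

Run:
```python
from h import *
s=snapshot("wrist");save(s,"w2.png");st=sense();print(st["time"],st["tool_pos"],st["tcp_rot"],st["ft_force"])
```

```text
5.425 [519.52222911  54.06577201 153.62338394] [1.79813818e+02 2.00627361e-02 9.61759306e+01] [-0.84063432 -0.16677878 -0.37056225]
```

View pics/w2.png

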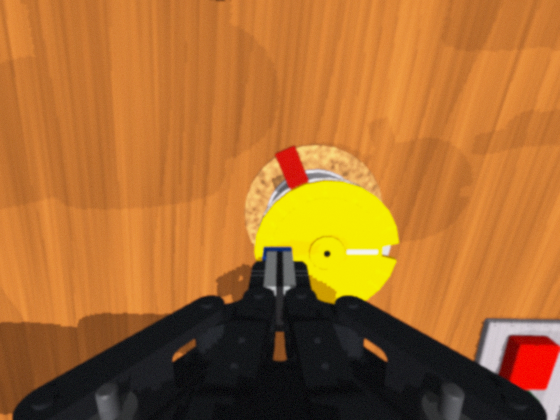

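Request:
send_rows([
  [[0, 0, -0.7], [0, 0, 0]],
  [[0, 0, -1.36], [0, 0, 0]],
  [[0, 0, -1.36], [0, 0, 0]],
  [[0, 0, -1.36], [0, 0, 0]],
])

```text
time: 5.92
tool_pos: [519.0, 54.1, 112.2]
tcp_rot: [179.9, 0.0, 96.2]
ft_force: [0.4, 0.3, 0.9]
finger_gap: 0.0
grip_force: 0.0
```

Run:
```python
from h import *
st=sense();p=np.array(st["tool_pos"])[:2];print(st["tool_pos"],st["ft_force"])
c=np.array([562.2,28.7])
# advance 13 along t, then arcs
a0=np.radians(276);t=np.array([np.cos(a0),np.sin(a0)])
q=c+41*np.array([np.cos(a0-np.pi/2),np.sin(a0-np.pi/2)])-16*t
print("pre",(q-p)/30)
for k in range(1,19):
    a=.14*min(k,99);R=np.array([[np.cos(a),-np.sin(a)],[np.sin(a),np.cos(a)]])
    print(k,round(a,2),((c+R@(q-c)-q)/30).round(2).tolist())
```

```text
[519.01818415  54.10791534 112.17330579] [0.36868519 0.34942917 0.89966778]
pre [ 0.02446542 -0.4593744 ]
1 0.14 [-0.04, -0.2]
2 0.28 [-0.05, -0.41]
3 0.42 [-0.04, -0.61]
4 0.56 [0.01, -0.81]
5 0.7 [0.08, -1.0]
6 0.84 [0.18, -1.18]
7 0.98 [0.3, -1.35]
8 1.12 [0.45, -1.49]
9 1.26 [0.61, -1.62]
10 1.4 [0.79, -1.72]
11 1.54 [0.98, -1.79]
12 1.68 [1.18, -1.84]
13 1.82 [1.39, -1.85]
14 1.96 [1.59, -1.84]
15 2.1 [1.79, -1.8]
16 2.24 [1.99, -1.74]
17 2.38 [2.17, -1.64]
18 2.52 [2.34, -1.53]
```

Request:
send_rows([
  [[0, -0.2, 0], [0, 0, 0]],
  [[0.02, -0.4, 0], [0, 0, 0]],
  [[0.02, -0.46, 0], [0, 0, 0]],
  [[0.02, -0.46, 0], [0, 0, 0]],
])

```text
time: 6.42
tool_pos: [518.9, 40.0, 110.9]
tcp_rot: [180.0, -0.0, 96.2]
ft_force: [-0.3, 0.0, 0.5]
finger_gap: -0.4
grip_force: 0.0
```

Request:
send_rows([
  [[-0.04, -0.2, 0], [0, 0, 0.14]],
  [[-0.05, -0.41, 0], [0, 0, 0.28]],
  [[-0.04, -0.61, 0], [0, 0, 0.42]],
  [[0.01, -0.81, 0], [0, 0, 0.56]],
  [[0.08, -1.0, 0], [0, 0, 0.7]],
  [[0.18, -1.18, 0], [0, 0, 0.84]],
  [[0.3, -1.35, 0], [0, 0, 0.98]],
  [[0.45, -1.49, 0], [0, 0, 1.12]],
  [[0.61, -1.62, 0], [0, 0, 1.26]],
  [[0.61, -1.62, 0], [0, 0, 1.26]],
])

```text
time: 7.68
tool_pos: [537.2, -8.4, 110.7]
tcp_rot: [180.0, -0.0, 168.3]
ft_force: [0.2, -0.9, 0.7]
finger_gap: 0.2
grip_force: 0.0
```

Run:
```python
from h import *
s=snapshot("wrist");save(s,"w3.png");st=sense();print(st["time"],st["tool_pos"],st["tcp_rot"],st["ft_force"],st["joint_pos"])
print(blobs(s))
```

```text
7.725 [537.03074256  -8.21546111 110.6622163 ] [ 1.79994940e+02 -1.84154128e-02  1.68196381e+02] [-0.9455656   1.13749206  0.23905444] [-6.35170252e+00  1.05911214e+00  1.01121220e+02  6.94278205e-03
  7.78375189e+01 -8.45495469e+01]
{'circ': (array([561.8,  29.1]), 60.6), 'ell': array([554. ,  36.3,  94.5, 121.2]), 'ear': array([524.9,  96.1]), 'fin': array([518.2,  23.7]), 'white': array([570.5,  31.3]), 'ear_ang': 118.8, 'fin_ang': -173.0, 'white_ang': 14.4}
```

View pics/w3.png

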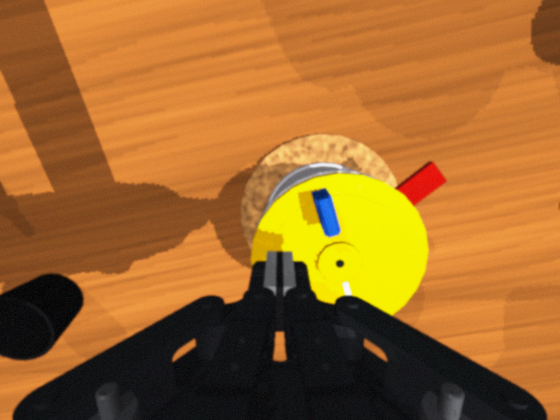

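Run:
```python
from h import *
def proj(s,p):
    P=np.array(s["pose"]);q=P[:3,:3].T@(np.array(p)-P[:3,3]);x=np.array([q[0]/-q[2],-q[1]/-q[2]]);x=x*(1+s["k1"]*(x@x));K=np.array(s["K"]);return K[:2,:2]@x+K[:2,2]
st=sense();s=snapshot("wrist");print(proj(s,st["tool_pos"]),onz(s,(280,255),111))
for q in((325,192),(333,233)):print(onz(s,q,129))
for c in("side",):
    s=snapshot(c);print(proj(s,st["tool_pos"]));save(s,"x.png")
    im=np.array(s["img"])[150:270,190:330,::-1];cv2.imwrite("pics/s3.png",cv2.resize(im,None,fx=5,fy=5,interpolation=cv2.INTER_CUBIC))
```

```text
[277.97547272 240.61943151] [547.25971051  -8.99865839 111.        ]
[505.99759442  25.12855676 129.        ]
[531.14845994  25.76731655 129.        ]
[270.06039716 197.38249355]
```

View pics/s3.png

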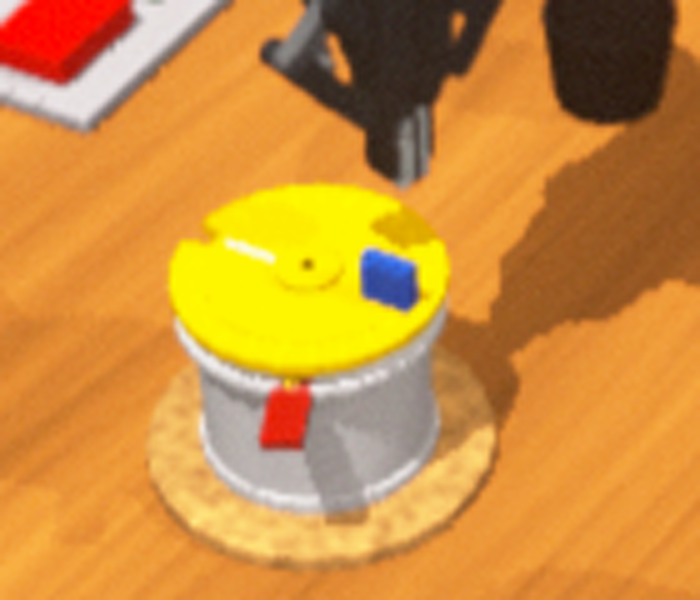

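Run:
```python
from h import *
def proj(s,p):
    P=np.array(s["pose"]);q=P[:3,:3].T@(np.array(p)-P[:3,3]);x=np.array([q[0]/-q[2],-q[1]/-q[2]]);x=x*(1+s["k1"]*(x@x));K=np.array(s["K"]);return K[:2,:2]@x+K[:2,2]
st=sense();w=snapshot("wrist");s=snapshot("side");t=np.array(st["tool_pos"]);print(t)
for dz in(0,10,20,30,40):
    print(dz,proj(w,t+[0,0,dz]).round(1),((proj(s,t+[0,0,dz])-[190,150])*5).round())
im=np.array(w["img"]);print(im[225:300:3,272].sum(1).tolist());print(im[225:300:3,290].sum(1).tolist())
```

```text
[536.88091575  -8.08365097 110.68907762]
0 [278.  240.6] [400. 237.]
10 [277.9 247. ] [400. 219.]
20 [277.8 254.1] [399. 201.]
30 [277.7 262.1] [398. 183.]
40 [277.6 271.1] [397. 165.]
[489, 488, 481, 387, 377, 374, 382, 377, 364, 308, 286, 274, 279, 267, 270, 264, 279, 275, 276, 265, 293, 371, 188, 75, 64]
[489, 489, 489, 489, 489, 489, 489, 488, 481, 345, 282, 293, 300, 300, 296, 290, 286, 290, 267, 269, 293, 244, 48, 69, 54]
```

Request:
send_rows([
  [[-0.1, 0.3, 0.4], [0, 0, -0.18]],
  [[-0.2, 0.6, 0.4], [0, 0, -0.36]],
  [[-0.3, 0.9, 0.4], [0, 0, -0.54]],
  [[-0.4, 1.2, 0.4], [0, 0, -0.72]],
  [[-0.5, 1.5, 0.4], [0, 0, -0.9]],
  [[-0.6, 1.8, 0.4], [0, 0, -1.08]],
  [[-0.6, 2.09, 0.4], [0, 0, -1.26]],
  [[-0.6, 2.09, 0.4], [0, 0, -1.26]],
  [[-0.6, 2.09, 0], [0, 0, -1.26]],
])

```text
time: 9.05
tool_pos: [520.1, 54.2, 111.4]
tcp_rot: [179.9, 0.0, 96.4]
ft_force: [0.2, -0.5, -0.1]
finger_gap: -0.0
grip_force: 0.0
```

Request:
send_rows([
  [[0, 0, -0.3], [0, 0, 0]],
  [[0, 0, -0.55], [0, 0, 0]],
  [[0, 0, -0.7], [0, 0, 0]],
  [[0, 0, -0.8], [0, 0, 0]],
  [[0, 0, -0.8], [0, 0, 0]],
])

```text
time: 9.68
tool_pos: [519.0, 54.4, 86.6]
tcp_rot: [-180.0, -0.0, 96.2]
ft_force: [0.0, -0.4, 0.4]
finger_gap: 0.2
grip_force: 0.0
```

Run:
```python
from h import *
s=snapshot("side");st=sense();print(st["time"],st["tool_pos"],st["tcp_rot"],st["ft_force"])
im=np.array(s["img"])[150:270,190:330,::-1];cv2.imwrite("pics/s4.png",cv2.resize(im,None,fx=5,fy=5,interpolation=cv2.INTER_CUBIC))
```

```text
9.725 [519.23823161  54.41637444  86.90543016] [ 1.79987836e+02 -6.45664588e-04  9.61928911e+01] [-0.34146969 -0.57169181 -0.4773602 ]
```

View pics/s4.png

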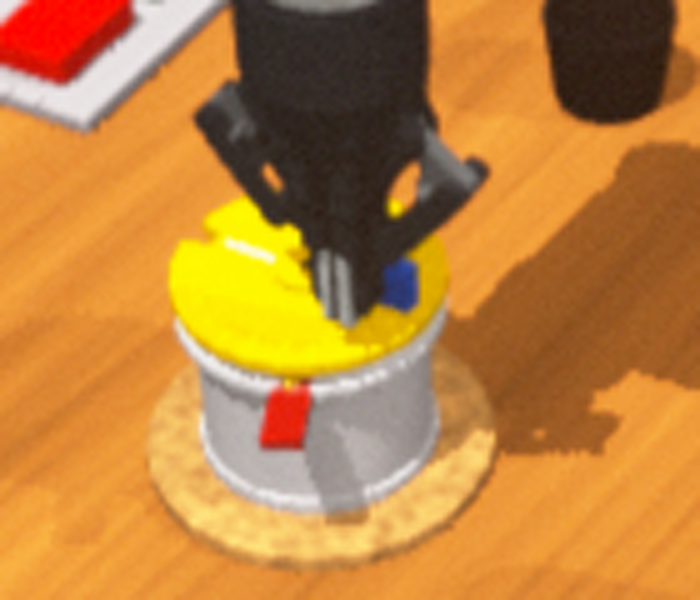

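Request:
send_rows([
  [[0, -0.2, 0], [0, 0, 0]],
  [[0, -0.4, 0], [0, 0, 0]],
  [[0, -0.47, 0], [0, 0, 0]],
  [[0, -0.47, 0], [0, 0, 0]],
])

```text
time: 10.22
tool_pos: [519.2, 40.0, 86.8]
tcp_rot: [180.0, -0.0, 96.2]
ft_force: [-0.5, -0.5, 0.8]
finger_gap: -0.0
grip_force: 0.0
```

Request:
send_rows([
  [[-0.04, -0.2, 0], [0, 0, 0.14]],
  [[-0.05, -0.41, 0], [0, 0, 0.28]],
  [[-0.04, -0.61, 0], [0, 0, 0.42]],
  [[-0.04, -0.61, 0], [0, 0, 0.42]],
])

```text
time: 10.72
tool_pos: [518.0, 21.9, 86.8]
tcp_rot: [180.0, -0.0, 120.2]
ft_force: [-0.1, -0.2, -0.3]
finger_gap: -0.1
grip_force: 0.0
```

Run:
```python
from h import *
st=sense();print(st["time"],st["tool_pos"],st["tcp_rot"],st["ft_force"])
for c in("wrist","side"):
    s=snapshot(c)
    try: print(c,blobs(s))
    except Exception as e: print(c,"err")
    for l in("notch","fin_top"):
        for r in finder.pinpoint(l,c)[:1]: print(l,r["confidence"],onz(s,px(r["at"]),105 if l=="notch" else 129).round(1))
```

```text
10.725 [517.9512673   21.90278382  86.82231002] [ 1.79994564e+02 -1.43276106e-03  1.20182485e+02] [-0.0705521  -0.24753151 -0.2770447 ]
wrist {'circ': (array([562.1,  28.9]), 60.7), 'ell': array([562. ,  30.3, 117.1, 120.5]), 'ear': array([526.1,  93.9]), 'fin': None, 'white': array([586.8,  41.4]), 'ear_ang': 119.0, 'white_ang': 26.9}
notch 0.87 [610.6  54.  105. ]
side {'circ': (array([562.7,  28.1]), 61.1), 'ell': array([563. ,  32.2, 109.2, 122.8]), 'ear': array([526.2,  91.7]), 'fin': None, 'white': array([539.4,   3.9]), 'ear_ang': 119.8, 'white_ang': -133.8}
notch 0.83 [607.6  60.8 105. ]
fin_top 0.79 [534.3   3.8 129. ]
```

Request:
send_rows([
  [[0.05, -0.2, 0], [0, 0, 0.14]],
  [[0.12, -0.39, 0], [0, 0, 0.28]],
  [[0.22, -0.57, 0], [0, 0, 0.42]],
  [[0.34, -0.74, 0], [0, 0, 0.56]],
  [[0.49, -0.88, 0], [0, 0, 0.7]],
  [[0.65, -1.01, 0], [0, 0, 0.84]],
  [[0.83, -1.11, 0], [0, 0, 0.98]],
  [[1.02, -1.18, 0], [0, 0, 1.12]],
  [[1.22, -1.23, 0], [0, 0, 1.26]],
  [[1.22, -1.23, 0], [0, 0, 1.26]],
])

```text
time: 12.28
tool_pos: [554.6, -14.9, 86.7]
tcp_rot: [180.0, -0.0, -167.6]
ft_force: [0.8, 0.1, -0.0]
finger_gap: 0.2
grip_force: 0.0
```

```bash
cat > m.py <<'E'
from h import *
st=sense();print(st["time"],np.round(st["tool_pos"],1),np.round(st["tcp_rot"],1),np.round(st["ft_force"],1))
for c in("wrist","side","top"):
    s=snapshot(c)
    try: print(c,blobs(s))
    except Exception as e: print(c,"err")
    for l in("notch","fin_top"):
        for r in finder.pinpoint(l,c)[:1]:
            p=onz(s,px(r["at"]),105 if l=="notch" else 129)[:2]-[562.2,28.7];print(l,r["confidence"],np.hypot(*p).round(1),np.degrees(np.arctan2(p[1],p[0])).round(1))
E
python3 m.py
```

```text
12.275 [554.6 -14.9  86.7] [ 180.    -0.  -167.6] [ 0.8  0.1 -0. ]
wrist {'circ': (array([562.3,  28.4]), 60.8), 'ell': array([562.1,  28.9, 119.7, 121.1]), 'ear': array([523.6,  98.3]), 'fin': None, 'white': array([555.5,  61.4]), 'ear_ang': 119.0, 'white_ang': 101.7}
notch 0.76 52.5 100.5
side {'circ': (array([562.2,  27.9]), 60.9), 'ell': array([561.9,  27.7, 120.1, 121.2]), 'ear': array([526.1,  91.6]), 'fin': array([562.8,   1.4]), 'white': array([556.9,  54.8]), 'ear_ang': 119.5, 'fin_ang': -88.7, 'white_ang': 101.1}
notch 0.86 54.3 102.8
fin_top 0.59 49.3 -65.7
top err
notch 0.95 53.3 98.8
```

Request:
send_rows([
  [[0.11, -0.01, 0], [0, 0, 0.07]],
  [[0.205, -0.02, 0], [0, 0, 0.14]],
  [[0.3, -0.02, 0], [0, 0, 0.2]],
  [[0.4, -0.015, 0], [0, 0, 0.27]],
  [[0.4, -0.015, 0], [0, 0, 0.27]],
  [[0.4, -0.015, 0], [0, 0, 0.27]],
])

```text
time: 13.48
tool_pos: [566.5, -15.4, 86.8]
tcp_rot: [-180.0, 0.0, -152.2]
ft_force: [-0.2, -0.2, -0.7]
finger_gap: -0.2
grip_force: 0.0
```

```bash
python3 m.py
```

```text
13.475 [566.5 -15.4  86.8] [-180.     0.  -152.2] [-0.2 -0.2 -0.7]
wrist {'circ': (array([561.6,  29.2]), 60.8), 'ell': array([562. ,  28.8, 119.8, 121.1]), 'ear': array([523.9,  99.1]), 'fin': None, 'white': array([547.9,  57.6]), 'ear_ang': 118.3, 'white_ang': 115.7}
notch 0.71 54.2 116.8
fin_top 0.15 41.1 143.3
side {'circ': (array([562.2,  33.5]), 65.1), 'ell': array([561. ,  29.5, 117.9, 127.6]), 'ear': array([526.2,  91.7]), 'fin': array([571.9,   2.8]), 'white': array([549.2,  52.2]), 'ear_ang': 121.7, 'fin_ang': -72.4, 'white_ang': 124.8}
notch 0.69 57.1 124.5
fin_top 0.96 40.6 -58.1
top err
notch 0.74 51.6 123.2
```

Request:
send_rows([
  [[-0.4, -0.2, 0], [0, 0, 0]],
  [[-0.4, -0.2, 1], [0, 0, 0]],
  [[-0.4, -0.2, 3], [0, 0, 0]],
  [[-2.4, -0.6, 5], [0, 0, 0]],
  [[-2.4, -0.6, 5], [0, 0, 0]],
  [[-2.4, -0.6, 5], [0, 0, 0]],
  [[-2.4, -0.6, 5], [0, 0, 0]],
])

```text
time: 14.8
tool_pos: [494.2, -33.4, 235.7]
tcp_rot: [180.0, -0.0, -152.1]
ft_force: [0.3, -0.4, 0.3]
finger_gap: -0.0
grip_force: 0.0
```

```bash
python3 m.py
python3 - <<'E'
from h import *
s=snapshot("wrist");cv2.imwrite("pics/w5.png",cv2.resize(np.array(s["img"])[:,:,::-1],(800,600)))
E
```

```text
14.8 [494.2 -33.4 235.7] [ 180.    -0.  -152.1] [ 0.3 -0.4  0.3]
wrist {'circ': (array([561.8,  28.7]), 60.9), 'ell': array([561.2,  28.1, 118.2, 121. ]), 'ear': array([525.1,  96.1]), 'fin': None, 'white': array([551.3,  55.6]), 'ear_ang': 118.6, 'white_ang': 111.3}
notch 0.76 53.0 117.0
fin_top 0.65 36.5 -62.2
side {'circ': (array([559.3,  31.4]), 65.4), 'ell': array([561.1,  29.3, 118.1, 128.1]), 'ear': array([526.2,  91.7]), 'fin': array([572.6,   1. ]), 'white': array([548.8,  53.1]), 'ear_ang': 118.7, 'fin_ang': -66.3, 'white_ang': 115.7}
notch 0.92 54.6 123.0
fin_top 0.68 133.8 130.4
top err
notch 0.56 50.9 115.1
```

View pics/w5.png

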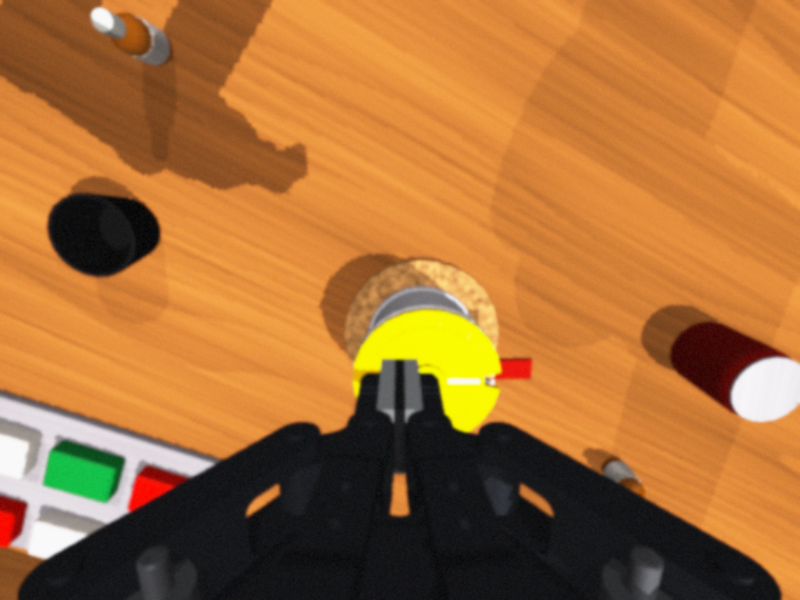

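Request:
send_rows([
  [[1.5, 1.2, 0], [0, 0, 0]],
  [[3, 2.4, 0], [0, 0, 0]],
  [[4.8, 3.4, 0], [0, 0, 0]],
  [[4.8, 3.4, 0], [0, 0, 0]],
  [[4.8, 3.4, 0], [0, 0, 0]],
])

```text
time: 15.92
tool_pos: [638.2, 68.7, 236.0]
tcp_rot: [180.0, -0.1, -152.1]
ft_force: [-0.3, 0.4, -0.5]
finger_gap: -0.4
grip_force: 0.0
```

```bash
python3 m.py
python3 - <<'E'
from h import *
s=snapshot("wrist");cv2.imwrite("pics/w6.png",cv2.resize(np.array(s["img"])[20:240,140:420,::-1],None,fx=2.6,fy=2.6,interpolation=cv2.INTER_CUBIC))
E
```

```text
15.925 [638.2  68.7 236. ] [ 1.800e+02 -1.000e-01 -1.521e+02] [-0.3  0.4 -0.5]
wrist {'circ': (array([562.3,  28.8]), 60.9), 'ell': array([562.6,  28.8, 120.5, 121.1]), 'ear': array([525.6,  94.6]), 'fin': array([581. ,  -6.6]), 'white': array([548.7,  55.3]), 'ear_ang': 119.1, 'fin_ang': -62.1, 'white_ang': 117.1}
notch 0.6 54.5 116.1
side {'circ': (array([558.4,  31.4]), 65.0), 'ell': array([560.9,  29.4, 117.9, 127.2]), 'ear': array([526.3,  91.6]), 'fin': array([572.6,   1. ]), 'white': array([548.8,  53.1]), 'ear_ang': 118.1, 'fin_ang': -65.0, 'white_ang': 113.9}
notch 0.84 62.1 120.1
fin_top 0.92 55.0 -60.5
top {'circ': (array([574. ,  20.2]), 44.0), 'ell': array([572.1,   9.2,  31. , 105.8]), 'ear': array([527.2,  91.1]), 'fin': array([584.2, -16. ]), 'white': array([561.4,   8.1]), 'ear_ang': 123.4, 'fin_ang': -74.2, 'white_ang': -136.1}
notch 0.7 57.0 123.9
fin_top 0.55 45.4 -71.3
```

View pics/w6.png

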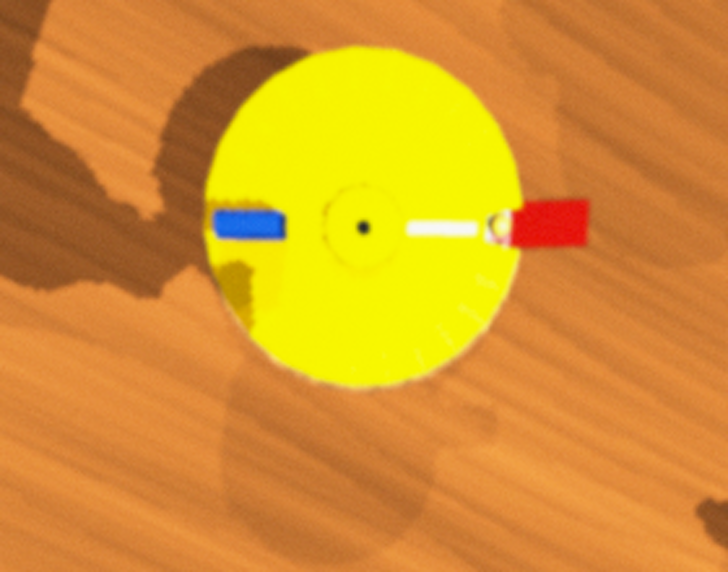

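Request:
send_rows([
  [[-0.3, -0.2, 0], [0, 0, -0.17]],
  [[-0.6, -0.4, 0], [0, 0, -0.35]],
  [[-0.9, -0.5, 0], [0, 0, -0.52]],
  [[-1.2, -0.7, 0], [0, 0, -0.7]],
  [[-1.5, -0.8, 0], [0, 0, -0.87]],
  [[-1.8, -1, 0], [0, 0, -1.05]],
  [[-2.2, -1.2, 0], [0, 0, -1.22]],
  [[-2.53, -1.33, 0], [0, 0, -1.4]],
  [[-2.53, -1.33, 0], [0, 0, -1.57]],
  [[-2.53, -1.33, 0], [0, 0, -1.57]],
])

```text
time: 17.68
tool_pos: [562.5, 28.7, 237.0]
tcp_rot: [180.0, 0.0, 118.0]
ft_force: [0.1, 0.1, 0.3]
finger_gap: -0.6
grip_force: 0.0
```

Request:
send_rows([
  [[0, 0, -1], [0, 0, 0]],
  [[0, 0, -2], [0, 0, 0]],
  [[0, 0, -3], [0, 0, 0]],
  [[0, 0, -4], [0, 0, 0]],
  [[0, 0, -4.6], [0, 0, 0]],
  [[0, 0, -4.6], [0, 0, 0]],
  [[0, 0, -4.6], [0, 0, 0]],
])

```text
time: 18.55
tool_pos: [563.6, 28.7, 100.2]
tcp_rot: [179.9, 0.1, 118.0]
ft_force: [0.9, -0.3, 0.5]
finger_gap: -0.0
grip_force: 0.0
```

Request:
send_rows([
  [[0, 0, -0.2], [0, 0, 0]],
  [[0, 0, -0.4], [0, 0, 0]],
  [[0, 0, -0.5], [0, 0, 0]],
  [[0, 0, -0.55], [0, 0, 0]],
  [[0, 0, -0.6], [0, 0, 0]],
  [[0, 0, -0.65], [0, 0, 0]],
  [[0, 0, -0.65], [0, 0, 0]],
])

```text
time: 19.42
tool_pos: [562.5, 28.8, 79.2]
tcp_rot: [-180.0, -0.0, 118.0]
ft_force: [0.2, 1.3, -0.6]
finger_gap: 0.1
grip_force: 0.0
```

Request:
send_rows([
  [[0, 0, -0.03], [0, 0, 0]],
  [[0, 0, -0.06], [0, 0, 0]],
  [[0, 0, -0.09], [0, 0, 0]],
  [[0, 0, -0.12], [0, 0, 0]],
])

```text
time: 19.92
tool_pos: [562.6, 28.7, 75.6]
tcp_rot: [180.0, -0.0, 118.0]
ft_force: [-0.2, 0.0, -0.2]
finger_gap: 0.2
grip_force: 0.0
```

Request:
send_rows([
  [[0, 0, -0.03], [0, 0, 0]],
  [[0, 0, -0.06], [0, 0, 0]],
  [[0, 0, -0.09], [0, 0, 0]],
  [[0, 0, -0.12], [0, 0, 0]],
])

```text
time: 20.42
tool_pos: [562.7, 28.8, 72.8]
tcp_rot: [180.0, 0.0, 118.0]
ft_force: [-3.2, -0.2, 6.4]
finger_gap: -0.0
grip_force: 3.2
```

Request:
send_rows([
  [[0, 0, -0.03], [0, 0, 0]],
  [[0, 0, -0.06], [0, 0, 0]],
  [[0, 0, -0.09], [0, 0, 0]],
])

```text
time: 20.8
tool_pos: [562.7, 28.7, 70.1]
tcp_rot: [180.0, 0.0, 118.0]
ft_force: [-4.2, 0.0, 6.1]
finger_gap: -0.2
grip_force: 3.2
```

Request:
send_rows([
  [[0, 0, -0.03], [0, 0, 0]],
  [[0, 0, -0.06], [0, 0, 0]],
  [[0, 0, -0.09], [0, 0, 0]],
  [[0, 0, -0.12], [0, 0, 0]],
])

```text
time: 21.3
tool_pos: [562.7, 28.7, 66.5]
tcp_rot: [180.0, 0.0, 118.0]
ft_force: [-4.6, 0.0, 6.2]
finger_gap: 0.2
grip_force: 3.2
```

Request:
send_rows([
  [[0, 0, -0.03], [0, 0, 0]],
  [[0, 0, -0.06], [0, 0, 0]],
  [[0, 0, -0.06], [0, 0, 0]],
])

```text
time: 21.68
tool_pos: [562.8, 28.7, 65.2]
tcp_rot: [180.0, 0.0, 118.0]
ft_force: [-4.6, -0.0, 10.7]
finger_gap: 0.3
grip_force: 5.2
```

Request:
send_rows([
  [[0, 0, -0.03], [0, 0, 0]],
  [[0, 0, -0.06], [0, 0, 0]],
  [[0, 0, -0.06], [0, 0, 0]],
])

```text
time: 22.05
tool_pos: [562.9, 28.7, 65.1]
tcp_rot: [180.0, 0.0, 118.0]
ft_force: [-12.2, -0.1, 22.4]
finger_gap: 0.1
grip_force: 11.3
```

Request:
send_rows([
  [[0, 0, 0.2], [0, 0, 0]],
  [[0, 0, 1], [0, 0, 0]],
  [[0, 0, 2.5], [0, 0, 0]],
  [[0, 0, 4], [0, 0, 0]],
  [[0, -1, 5], [0, 0, 0]],
  [[1.2, -2.2, 5], [0, 0, 0]],
  [[1.2, -2.2, 5], [0, 0, 0]],
  [[1.2, -2.2, 5], [0, 0, 0]],
])

```text
time: 23.05
tool_pos: [598.2, -37.2, 211.4]
tcp_rot: [-179.9, -0.1, 117.9]
ft_force: [0.3, 0.4, -0.9]
finger_gap: 0.1
grip_force: 0.0
```

Run:
```python
from h import *
s=snapshot("wrist");print(blobs(s,96),sense()["time"])
a=cv2.resize(np.array(s["img"])[0:240,140:420,::-1],(400,343))
b=cv2.resize(np.array(snapshot("side")["img"])[150:270,190:330,::-1],(400,343),interpolation=cv2.INTER_CUBIC)
cv2.imwrite("pics/e.png",np.hstack([a,b]))
```

```text
{'circ': (array([562.2,  28.8]), 60.7), 'ell': array([562.4,  28.7, 120.2, 120.9]), 'ear': array([525.4,  95. ]), 'fin': array([580.5,  -6.8]), 'white': array([547.3,  58.8]), 'ear_ang': 119.1, 'fin_ang': -62.8, 'white_ang': 116.5} 23.1
```

View pics/e.png

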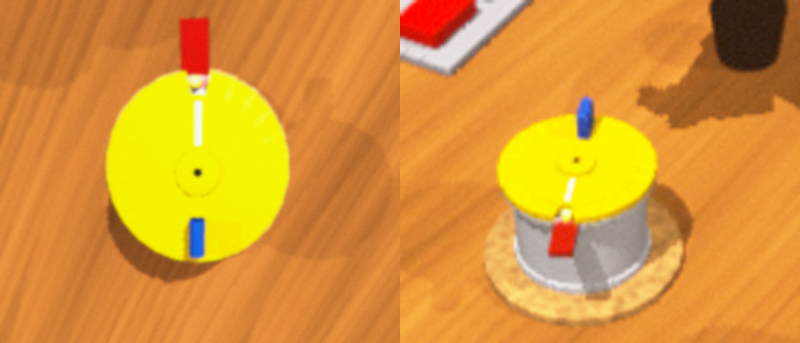

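The wrist crop (left) shows the white line pointing at the pin in the notch, by the red ear. The side crop (right) shows the cover flush on the rim, and the hand is clear.

```bash
python3 -c "
from h import *
print(order.hand_in())"
```

```text
the job is handed in; nothing more can be done
None
```

The job is handed in: the fin was pushed round until the notch stood over the pin, the cover was pressed down to a hard stop and looks flush on the rim, and the hand is clear; the hand-in returned no verdict.

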